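# Seat the milling jar on the pigment mill's drive base

### The job

Lift the milling jar out of the tub of washed parts and seat it on the mill's drive base, so that its drive has engaged, its foot is right down over the four pegs flat on the deck, and it stands by itself. Do not force it: if it stands proud, ease it round until the drive takes. Leave everything else where it is.

Things in the scene. Friction and masses are not known exactly. Their poses are not given: they have to be found in the camera images.
- jar: Milling jar of the pigment mill, 0.35 to 0.75 kg, upright in the tub: a plain steel cylinder 64 mm dia from 30 to 150 mm height, black lid of the same dia to 164 mm (all one piece; grip the cylinder, tool down, at 60 to 140 mm), on a square black foot plate 100 x 100 x 12 mm with a tapered collar, 88 mm dia, up to 30 mm. Origin: centre of the underside; z up, x and y along the foot's sides.
- jar_foot (a point): Centre of the underside of the jar's foot (the jar's origin and axes). The foot has four square through sockets, 13 x 13 mm, centred at x, y = +-38 mm, and a 50 x 50 mm centre opening.
- jar_coupling (a point): On the jar's axis, 4 mm above the foot's underside: lower ends of the jar's half of the drive coupling, hidden from above. Four downward claws, 9 mm radial x 8.7 mm wide, 13.5 to 22.5 mm from the axis. They turn about the jar's axis in a stiff seal: they go round with the jar and slip only above 0.25 N m. The angle they were left at is unknown and not shown by these axes.
- base: Drive base of the mill, standing firm: grey housing 170 (x) x 150 (y) mm, speed dial and rocker switch on its -x face, flat black deck 122 x 122 mm on top, 90 mm above the table. Origin: centre of the underside, at table height; z up.
- seat (a point): Centre of the deck's surface, where jar_foot must come to rest; axes as the base. Four steel locating pegs stand on the deck at x, y = +-38 mm: 10 mm dia, 12 mm tall, the upper 6 mm tapering to 5 mm dia. They fit the jar's sockets with 1.5 mm play all round, in any of four quarter turns (x, y of jar along +-x, +-y of base).
- base_drive (a point): On the base's axis, 21 mm above the deck: tops of the drive's four upright claws, same section as the jar's, at 0, 90, 180, 270 degrees from base x; geared, they do not turn. Claws on claws, the jar stops with its foot 17 mm above the deck. In mesh (play +-7 degrees, every 90) it sinks to the pegs' tips, 12 mm, or over the pegs to 0; it can be turned in mesh as its seal slips.
- tub: Open grey plastic tub 180 (x) x 390 (y) x 65 mm tall, walls and floor 4 mm, standing firm. Origin: centre of the underside. The jar and two other vessels stand in it side by side along y, about 117 mm apart.
- canister: Bystander, to be left alone: a round steel canister, 68 dia x 98 tall, no foot plate, standing in the tub. Origin: centre of its underside.
- cup: Bystander, to be left alone: a white ceramic cup, 72 dia x 85 tall, standing in the tub. Origin: centre of its underside.
- ink_a: Bystander, to be left alone: a dark ink bottle with a black cap, 42 dia x 66 tall, standing close beyond the base. Origin: centre of its underside.
- ink_b: Bystander, to be left alone: a second ink bottle, the same as ink_a. Origin: centre of its underside.
- tape: Bystander, to be left alone: a roll of grey tape, 90 dia x 48 tall, lying flat. Origin: centre of its underside.
- beaker: Bystander, to be left alone: a white plastic beaker, 76 dia x 90 tall. Origin: centre of its underside.
- carton: Bystander, to be left alone: a paper carton with a yellow band, 55 x 55 x 120 tall. Origin: centre of its underside.

How it is judged:
By the outcome, as a careful person would: the job done as asked, in the order asked, and still so for the second after the job is handed in, with the robot touching nothing.
It also fails if it takes over 48 s, if anything falls off the work surface, if the arm or the gripper's body presses on something with over 40 N, if the wrist force passes 120 N, or if a joint passes its speed limit or range.

### The arm

A 6-joint arm with a two-finger parallel gripper is mounted at the origin on the work surface. World frame = base frame: x ahead of the robot, y to its left, z up, the work surface at z = 0. Lengths are in m, angles in rad, forces in N, time in s.
With the tool pointing down it reaches from about 0.3 to 0.875 m from the base axis. Payload 6.4 kg.
Tool frame: the origin (TCP) lies at the very end of the fingers, on their centre line; the grasp point (between the pads) lies 19 mm behind it; z points along the fingers, y is the line along which they close (so a half turn about z gives the same grasp; the last joint's range is limited). The gripper opens to 88 mm and grips with 3 to 60 N. Pads are 18 mm wide; open, the fingers measure 123 mm over their backs; the gripper's body (75 mm by 187 mm) begins 45 mm behind the grasp point.
Start: joints at [-1.345, 0.181, 1.607, -0, 1.354, -0.206], TCP at [0.241, -0.522, 0.239] pointing down, gripper open.
Joint ranges: [-2.99, 2.99], [-0.89, 2.07], [0.3, 2.58], [-1.14, 4.28], [0, 2.63], [-3.12, 3.12]. Speed limits (rad/s): [2.57, 2.57, 3.01, 3.14, 3.14, 3.14].

### API

Orientations are given as a unit quaternion [w, x, y, z].
In Python, from plant import env gives the robot as it stands.
- The arm moves only by the shell command python3 -m inch 'ROWS' [FORCE]. ROWS is JSON, a list of rows, each a list of 5 numbers: the shift along the tool's x, y, z in mm, then the turn about the tool's z in rad, then the opening, from 0 (shut) to 1 (fully open). In form: [[tx, ty, tz, roll, jaw], ...]. A call has 1 to 8 rows; each row shifts and turns the commanded pose from where the row before left it, along the tool's axes as they then stand; what a row does not reach is not made up. A row lasts 1/12 s, in which the tool goes at most 41.7 mm and 7.16 degrees, less where a joint would pass 70% of its speed; a pose out of reach is approached as far as the arm can. A call is refused whole if a number of a shift passes 41.7 or a number of a turn 0.125, either way. A call with a gripper value outside its range is refused whole. The fingers move at their own pace and stop on an object; FORCE is the grip in N (left out, the last holds). Time passes only in rows, so rows that do not move let the fingers close. It gives the time, the measured TCP pose, the force, the opening and the grip force at its end, in the units of the state.
- env.get_obs(): the state, without advancing time (a new reading comes with each control period).
- env.get_image(name): name is "side" or "top" or "wrist"; returns (picture, depth): 384x512x3 uint8, red, green, blue; 384x512 float32, m along the optical axis (not along the pixel's ray), 0 where there is no reading.
- env.get_calibration(name): a dict with "camera_matrix" (3x3 intrinsics, pixels), "pose" (4x4, takes a point from camera to world coordinates). Camera axes: x right, y down, z forward; pixel columns grow to the right and rows downward; lengths in m; the calibration is good to about 2 mm. The wrist camera is an equidistant fisheye: a pixel r from the principal point sees the ray r / f radians off the axis. A picture is of the moment at which its call begins: read the wrist's pose just before it. get_calibration takes no time and is no camera call; for the wrist camera it gives the pose at the moment of the call.
- env.close_job(): hands the job in; it is judged then, once.
The state is a dict: "t": time; "joint_positions": joint angles; "joint_vel": joint speeds; "tau": joint torques, N m; "tool_pos": TCP position; "ee_rot": TCP orientation; "wrist_force": force on the tool from outside, world axes, zero at the start; "moment": the same for the moment, N m; "width": opening from 0.0 (shut) to 1.0 (fully open); "grip_force": force on a finger pad.
Only numpy, scipy, OpenCV 4.12 (cv2) and the standard library are available. Lean on these libraries where they do the work, as an engineer would, in place of code of your own. Each camera call takes 0.05 s, during which the arm holds its last target. There are 200 camera calls.

## Working session

There is one attempt and no reset: what is moved stays moved. The work goes in short steps, Python scripts to look and compute and a shell command to move; the robot and the scene stay as the last step left them, time stands still between calls to the robot, and variables do not carry over. Pictures are saved under pics/ and viewed, at most 10 in all, crops included, and the job is handed in when it is done.

```bash
ls; mkdir -p pics; python3 - <<'E'
from plant import env
import cv2,numpy as np
o=env.get_obs();print(o['t'],o['tool_pos'],o['ee_rot'],o['width'],o['wrist_force'])
for n in ("side","top"):
    c=env.get_calibration(n);im,d=env.get_image(n)
    np.savez(f"pics/{n}0.npz",im=im,d=d,K=c["camera_matrix"],T=c["pose"])
    cv2.imwrite(f"pics/{n}0.png",im[:,:,::-1]);print(n,np.round(c["camera_matrix"],1).tolist(),np.round(c["pose"],3).tolist())
a=[cv2.imread(f"pics/{n}0.png") for n in("top","side")]
cv2.imwrite("pics/both0.png",cv2.resize(np.hstack(a),(800,300)))
E
```

```text
pics
0.0 [ 0.24052229 -0.5217107   0.23785502] [-8.39566626e-04  9.76785608e-01  2.14217576e-01 -2.54227441e-05] 0.9966101364961126 [ 0.32681644 -0.21089377  0.1944325 ]
side [[389.5, 0.0, 253.4], [0.0, 389.5, 190.4], [0.0, 0.0, 1.0]] [[-0.999, -0.012, 0.04, 0.598], [-0.037, 0.712, -0.701, 0.693], [-0.02, -0.702, -0.712, 0.795], [0.0, 0.0, 0.0, 1.0]]
top [[418.8, 0.0, 266.9], [0.0, 418.8, 197.7], [0.0, 0.0, 1.0]] [[-0.019, -0.997, 0.081, 0.554], [-1.0, 0.018, -0.007, 0.0], [0.006, -0.081, -0.997, 1.122], [0.0, 0.0, 0.0, 1.0]]
```

View pics/top0.png

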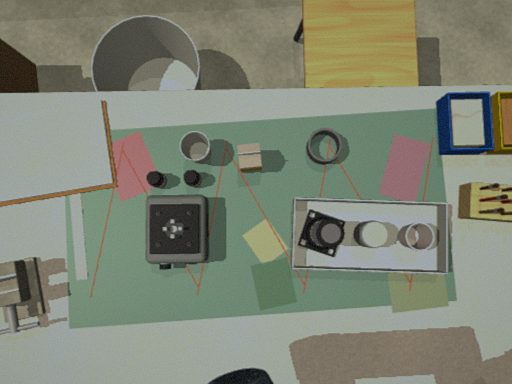

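View pics/side0.png

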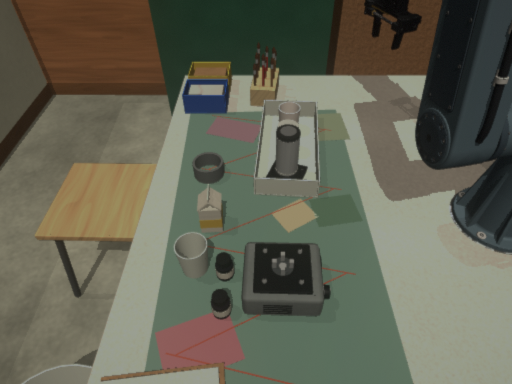

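The top view shows the jar at about (325,233) at the tub's left end, with its foot turned, and the base at (177,230). The ink bottles are at (156,179) and (192,178), beyond the base. Next I'll measure with masks and depth.

```bash
cat > h.py <<'E'
import numpy as np,cv2
def load(n):
    z=np.load(f"pics/{n}.npz");return z['im'],z['d'],z['K'],z['T']
def plane(uv,K,T,z):
    uv=np.atleast_2d(uv).astype(float)
    r=np.c_[(uv-K[:2,2])/[K[0,0],K[1,1]],np.ones(len(uv))]@T[:3,:3].T
    return T[:3,3]+r*((z-T[2,3])/r[:,2])[:,None]
def cloud(d,K,T):
    v,u=np.mgrid[:d.shape[0],:d.shape[1]]
    p=np.stack([(u-K[0,2])/K[0,0]*d,(v-K[1,2])/K[1,1]*d,d],-1)
    return p@T[:3,:3].T+T[:3,3]
E
python3 - <<'E'
from h import *
im,d,K,T=load("top0");P=cloud(d,K,T);Z=P[...,2]
def box(m,x0,x1,y0,y1):
    k=np.zeros_like(m);k[y0:y1,x0:x1]=1;return (m&k)
# lid
m=box((Z>.155)&(Z<.18),300,350,205,262);print("lid n",m.sum(),"z",np.median(Z[m]))
c=max(cv2.findContours(m.astype(np.uint8),0,2)[0],key=cv2.contourArea)
(cx,cy),r=cv2.minEnclosingCircle(c);M=cv2.moments(c);uv=(M['m10']/M['m00'],M['m01']/M['m00'])
print("lid",uv,(cx,cy),r, plane(uv,K,T,np.median(Z[m])), "dia",2*r/K[0,0]*(T[2,3]-np.median(Z[m])))
# housing/deck
m=box((Z>.08)&(Z<.1),130,225,180,275);print("base top n",m.sum(),np.median(Z[m]))
for nm,mm in (("housing",m),("deck",m&(im.max(2)<45))):
    c=max(cv2.findContours(mm.astype(np.uint8),0,2)[0],key=cv2.contourArea)
    R=cv2.boxPoints(cv2.minAreaRect(c));w=plane(R,K,T,.09);e=w[1]-w[0];f=w[2]-w[1]
    print(nm,w.mean(0),np.linalg.norm(e),np.linalg.norm(f),np.degrees(np.arctan2(e[1],e[0])))
# pegs: bright blobs
g=im.min(2)
A=cv2.resize(im[190:270,140:215],None,fx=5,fy=5,interpolation=2);B=cv2.resize(im[195:275,290:365],None,fx=5,fy=5,interpolation=2)
cv2.imwrite("pics/z1.png",np.clip(np.hstack([A,B])[:,:,::-1]*1.8,0,255))
for n,(x0,x1,y0,y1) in dict(ink=(145,205,165,190),tub=(285,455,190,280)).items():
    q=Z[y0:y1,x0:x1];print(n,np.percentile(q,[2,25,50,75,98]).round(3))
E
```

```text
lid n 632 z 0.1698524335641441
lid (329.4864259725721, 232.82423733557232) (329.6187744140625, 232.57363891601562) 14.439719200134277 [[ 0.54896255 -0.14722237  0.16985243]] dia 0.06569110087471619
base top n 3547 0.09026661568417516
housing [0.56685325 0.21968897 0.09      ] 0.16407694498595896 0.14317317221628603 0.25939162496347495
deck [0.56504587 0.20254467 0.09      ] 0.08378276083556623 0.11758838836134371 -91.06225559298859
ink [-0.002  0.002  0.004  0.045  0.07 ]
tub [-0.001  0.003  0.006  0.028  0.17 ][ WARN:0@0.091] global loadsave.cpp:1063 imwrite_ Unsupported depth image for selected encoder is fallbacked to CV_8U.
```

View pics/z1.png

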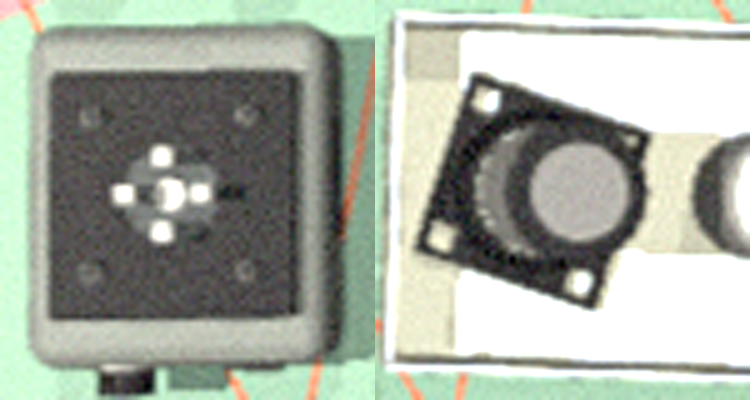

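The crop (5x) shows the pegs in the left panel at (92,116), (247,115), (91,271) and (247,271). The drive claws lie on the base axes. In the right panel the foot corners are at about (475,75), (650,132), (597,308) and (418,247).

```bash
python3 - <<'E'
from h import *
im,d,K,T=load("top0")
A=lambda p:np.array(p)/5.+[140,190]-.4
B=lambda p:(np.array(p)-[375,0])/5.+[290,195]-.4
def quad(w):
    c=w.mean(0)[:2];s=np.linalg.norm(np.roll(w,-1,0)-w,axis=1)*1e3
    a=np.degrees(np.arctan2(*(w[:,:2]-c).T[::-1]));return c,s.round(1),a.round(1),"mod90:",((a-a[0]+45)%90-45+a[0]-45).round(1)
p=plane(A([(92,116),(247,115),(247,271),(91,271)]),K,T,.102);print("pegs",*quad(p))
p=plane(A([(162,157),(201,194),(162,232),(123,194)]),K,T,.111);print("claws",*quad(p))
p=plane(B([(475,75),(650,132),(597,308),(418,247)]),K,T,.016);print("foot",*quad(p))
# side view checks
im,d,K,T=load("side0");P=cloud(d,K,T);Z=P[...,2]
m=np.zeros(Z.shape,bool);m[115:150,270:305]=1;m&=(Z>.155)&(Z<.185);print("side lid",P[m].mean(0),np.median(P[m],0),m.sum(),[(P[m][:,i].min(),P[m][:,i].max()) for i in(0,1)])
m=np.zeros(Z.shape,bool);m[240:315,240:325]=1;m&=(Z>.08)&(Z<.097);print("side deck",[np.percentile(P[m][:,i],[1,50,99]).round(3) for i in(0,1,2)])
cv2.imwrite("pics/z2.png",np.clip(cv2.resize(im[230:320,235:335],None,fx=6,fy=6,interpolation=2)[:,:,::-1]*1.8,0,255).astype(np.uint8))
E
```

```text
pegs [0.56696581 0.22091557] [75.4 75.6 75.4 75. ] [  44.6  -45.5 -135.6  134.3] mod90: [-0.4 -0.5 -0.6 -0.7]
claws [0.56633646 0.22246141] [26.1 25.9 26.4 25.6] [ -0.  -90.8 180.   88.6] mod90: [-45.  -45.8 -45.  -46.4]
foot [ 0.54906947 -0.15028466] [97.1 96.8 99.  95.6] [  26.1  -64.5 -153.7  114.6] mod90: [-18.9 -19.5 -18.7 -20.4]
side lid [ 0.54963181 -0.13902108  0.16689584] [ 0.54960056 -0.1372357   0.16838595] 368 [(np.float64(0.516649104520363), np.float64(0.5809235447067912)), (np.float64(-0.1780881137922018), np.float64(-0.11271960926444902))]
side deck [array([0.49 , 0.567, 0.644]), array([0.158, 0.237, 0.293]), array([0.08 , 0.09 , 0.094])]
```

View pics/z2.png

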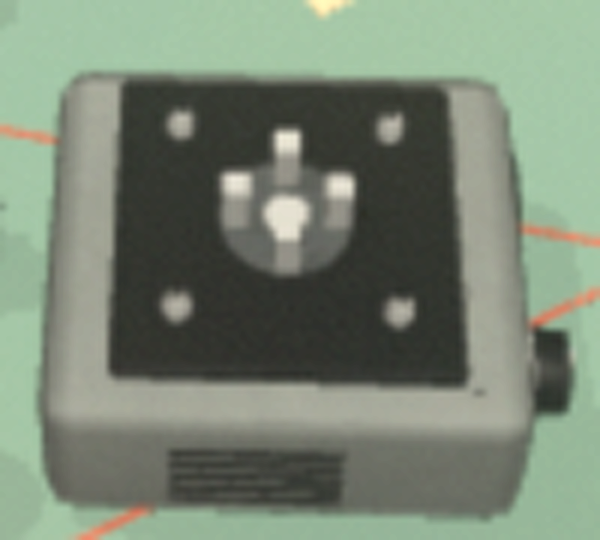

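Pegs and claws agree on seat (0.567, 0.221) and yaw -0.5°. The jar is at (0.549, -0.148) with foot yaw -19.5° (mod 90). The side view shows all four pegs clear. Now I'll move over the jar, keeping the tool yaw of 24.7°.

```bash
cat >> h.py <<'E'
from scipy.spatial.transform import Rotation
def togo(x,y,z,yaw=None):
    from plant import env
    o=env.get_obs();q=np.array(o['ee_rot']);R=Rotation.from_quat(np.r_[q[1:],q[0]]).as_matrix()
    d=R.T@(np.array([x,y,z])-o['tool_pos'])*1e3;yw=np.degrees(np.arctan2(R[1,0],R[0,0]))
    print("t",round(o['t'],2),"pos",np.round(o['tool_pos'],4),"yaw",yw.round(2),"togo mm",d.round(1),"F",np.round(o['wrist_force'],1),"M",np.round(o['moment'],2),"w",round(o['width'],3),"g",round(o['grip_force'],1),"tilt",np.degrees(np.arccos(-R[2,2])).round(2))
    if yaw is not None: print("roll rad",np.radians(yw-yaw).round(3))
E
python3 -c "
from h import *
im,d,K,T=load('side0')
p=plane(np.array([(181,113),(391,118),(401,300),(177,294)])/6.+[235,230]-.4,K,T,.102);print(p.round(4),p.mean(0))
togo(.549,-.148,.238)"
python3 -m inch '[[20,-10,0,0,1],[34,-16,0,0,1],[34,-16,0,0,1],[34,-16,0,0,1],[34,-16,0,0,1],[34,-16,0,0,1],[34,-16,0,0,1],[34,-16,0,0,1]]'
python3 -m inch '[[34,-16,0,0,1],[34,-16,0,0,1],[34,-16,0,0,1],[34,-16,0,0,1],[34,-16,0,0,1],[0,0,0,0,1],[0,0,0,0,1],[0,0,0,0,1]]'
python3 -c "
from h import *
togo(.549,-.148,.118)"
```

```text
[[0.6052 0.1878 0.102 ]
 [0.5293 0.1883 0.102 ]
 [0.5294 0.2637 0.102 ]
 [0.6053 0.2632 0.102 ]] [0.56732612 0.22574271 0.102     ]
t 0.1 pos [ 0.2406 -0.5217  0.2379] yaw 24.74 togo mm [ 4.365e+02 -2.103e+02  4.000e-01] F [-0.9  0.1 -0.6] M [-0.04 -0.01 -0.02] w 1.0 g 0.0 tilt 0.09
t: 0.77
tool_pos: [0.4246, -0.3017, 0.2385]
ee_rot: [-0.0, 0.977, 0.214, -0.0]
wrist_force: [0.3, -0.4, 0.2]
width: 0.999
grip_force: 0.0
t: 1.43
tool_pos: [0.5443, -0.1597, 0.2382]
ee_rot: [-0.0, 0.977, 0.215, -0.001]
wrist_force: [-0.5, 0.6, 1.0]
width: 0.996
grip_force: 0.0
t 1.43 pos [ 0.5443 -0.1597  0.2382] yaw 24.78 togo mm [  9.3  -8.6 120.2] F [-0.5  0.6  1. ] M [ 0.03 -0.01  0.03] w 0.996 g 0.0 tilt 0.07
```

```bash

python3 -m inch '[[9,-9,10,0,1],[0,0,30,0,1],[0,0,35,0,1],[0,0,30,0,1],[0,0,15,0,1],[0,0,0,0,1],[0,0,0,0,1]]'
python3 -c "
from h import *
togo(.549,-.1475,.118)"
python3 -m inch '[[0,0,0,0,0],[0,0,0,0,0],[0,0,0,0,0],[0,0,0,0,0],[0,0,0,0,0],[0,0,0,0,0],[0,0,0,0,0]]' 30
python3 -c "
from h import *
togo(.549,-.1475,.118)"
```

```text
t: 2.02
tool_pos: [0.5481, -0.148, 0.1177]
ee_rot: [-0.001, 0.977, 0.213, -0.001]
wrist_force: [0.8, 0.0, 0.6]
width: 1.002
grip_force: 0.0
t 2.02 pos [ 0.5481 -0.148   0.1177] yaw 24.64 togo mm [ 1.  -0.1 -0.3] F [0.8 0.  0.6] M [-0.01  0.02  0.04] w 1.002 g 0.0 tilt 0.15
t: 2.6
tool_pos: [0.5502, -0.1484, 0.1201]
ee_rot: [0.001, 0.977, 0.214, 0.001]
wrist_force: [0.4, -2.8, 6.2]
width: 0.718
grip_force: 30.0
t 2.6 pos [ 0.5502 -0.1484  0.1201] yaw 24.74 togo mm [-0.8 -1.3  2.1] F [ 0.4 -2.8  6.2] M [-0.09  0.12 -0.01] w 0.718 g 30.0 tilt 0.16
```

```bash

python3 -m inch '[[0,0,-8,0,0],[0,0,-15,0,0],[0,0,-25,0,0],[0,0,-30,0,0],[0,0,-30,0,0],[0,0,-25,0,0],[0,0,-15,0,0],[0,0,0,0,0]]' 40
python3 -c "
from h import *
togo(.567,.222,.268,44.2)"
```

```text
t: 3.27
tool_pos: [0.5503, -0.1479, 0.2702]
ee_rot: [0.001, 0.977, 0.214, 0.002]
wrist_force: [0.7, -0.2, -4.7]
width: 0.717
grip_force: 40.0
t 3.27 pos [ 0.5503 -0.1479  0.2702] yaw 24.76 togo mm [ 170.  -328.9    1.6] F [ 0.7 -0.2 -4.7] M [ 0.03 -0.11 -0.04] w 0.717 g 40.0 tilt 0.27
roll rad -0.339
```

```bash

python3 -m inch '[[7,-13,0,0,0],[12,-23,0,0,0],[15,-29,0,0,0],[15,-29,0,0,0],[15,-29,0,0,0],[15,-29,0,0,0],[15,-29,0,0,0],[15,-29,0,0,0]]'
python3 -m inch '[[15,-29,0,0,0],[15,-29,0,0,0],[14,-28,0,0,0],[11,-22,0,0,0],[6,-11,0,0,0],[0,0,0,0,0],[0,0,0,0,0],[0,0,0,0,0]]'
python3 -m inch '[[0,0,0,-0.08,0],[0,0,0,-0.09,0],[0,0,0,-0.09,0],[0,0,0,-0.08,0],[0,0,0,0,0],[0,0,0,0,0],[0,0,0,0,0],[0,0,0,0,0]]'
python3 - <<'E'
from h import *
from plant import env
togo(.567,.222,.268,44.2)
for n in ("top","side"):
    c=env.get_calibration(n);im,d=env.get_image(n);np.savez(f"pics/{n}1.npz",im=im,d=d,K=c["camera_matrix"],T=c["pose"])
    cv2.imwrite(f"pics/{n}1.png",im[:,:,::-1])
A=load("top1")[0][180:280,125:225];B=load("side1")[0][180:320,220:360]
cv2.imwrite("pics/z3.png",np.clip(np.hstack([cv2.resize(a,(400,400),interpolation=2) for a in(A,B)])[:,:,::-1]*1.8,0,255).astype(np.uint8))
E
```

```text
t: 3.93
tool_pos: [0.5582, 0.0911, 0.2637]
ee_rot: [-0.001, 0.977, 0.214, -0.003]
wrist_force: [1.1, -0.2, -5.1]
width: 0.72
grip_force: 40.0
t: 4.6
tool_pos: [0.5653, 0.2214, 0.2653]
ee_rot: [0.0, 0.977, 0.214, -0.001]
wrist_force: [0.4, -0.8, -4.7]
width: 0.719
grip_force: 40.0
t: 5.27
tool_pos: [0.566, 0.2217, 0.2667]
ee_rot: [0.0, 0.927, 0.375, -0.0]
wrist_force: [-0.9, -0.5, -6.5]
width: 0.718
grip_force: 40.0
t 5.27 pos [0.566  0.2217 0.2667] yaw 44.08 togo mm [ 0.9  0.5 -1.3] F [-0.9 -0.5 -6.5] M [-0.04 -0.02 -0.02] w 0.718 g 40.0 tilt 0.01
roll rad -0.002
```

View pics/z3.png

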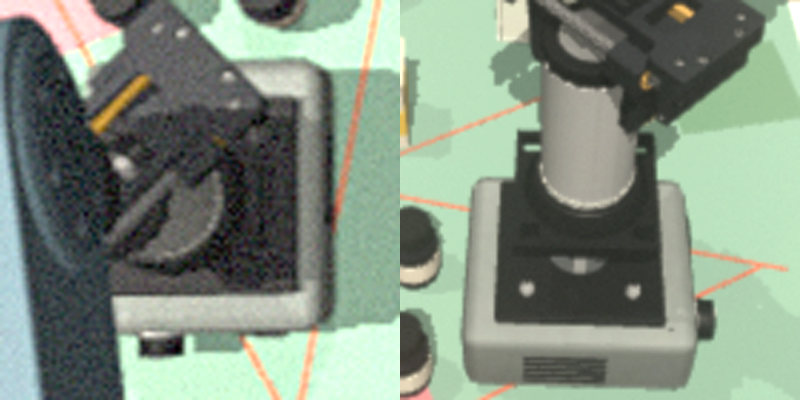

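The jar hangs above the deck, roughly aligned. In the side crop the front pegs are at (527,289) and (633,291), and the foot's front edge is at y≈250. I'll enlarge it to measure the foot's offset and yaw.

```bash
python3 - <<'E'
from h import *
im=load("side1")[0][220:300,245:325]
cv2.imwrite("pics/z4.png",np.clip(cv2.resize(im,(600,600),interpolation=2)[:,:,::-1]*3.,0,255).astype(np.uint8))
E
```

```text
(no output)
```

View pics/z4.png

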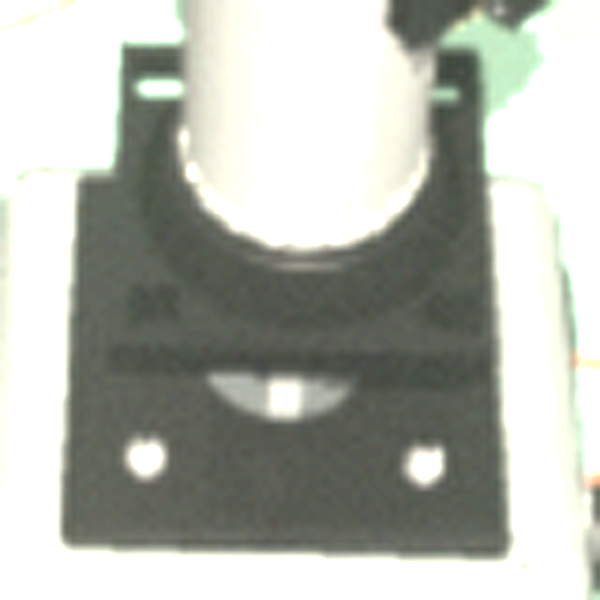

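The enlarged side crop shows the foot's top-plate corners at about (122,45), (477,48), (497,352) and (107,345). The front pegs are at (146,455) and (425,462).

```bash
python3 - <<'E'
from h import *
_,_,K,T=load("side1")
f=lambda l:np.array(l)/7.5+[245,220]-.43
p=plane(f([(122,45),(477,48),(497,352),(107,345)]),K,T,.163);print(p.round(4),p.mean(0))
for a,b in((0,1),(3,2)):e=p[a]-p[b];print(np.linalg.norm(e),np.degrees(np.arctan2(e[1],e[0])))
for a,b in((3,0),(2,1)):e=p[a]-p[b];print(np.linalg.norm(e),np.degrees(np.arctan2(e[1],e[0])))
q=plane(f([(146,453),(425,460)]),K,T,.101);print(q,q.mean(0),np.degrees(np.arctan2(*(q[0]-q[1])[1::-1])))
E
```

```text
[[0.6137 0.1739 0.163 ]
 [0.5151 0.173  0.163 ]
 [0.5162 0.2724 0.163 ]
 [0.6152 0.2727 0.163 ]] [0.56505623 0.22300374 0.163     ]
0.09861338758280765 0.5616007965552807
0.09906230274541536 0.1499585486892595
0.09879164236726744 89.1298070356151
0.09949305725326618 89.39701647232769
[[0.60541626 0.26580749 0.101     ]
 [0.52988581 0.26610601 0.101     ]] [0.56765104 0.26595675 0.101     ] -0.22644225487164238
```

```bash

python3 -m inch '[[2.5,0.3,0,0,0],[0,0,12,0,0],[0,0,14,0,0],[0,0,8,0,0],[0,0,4,0,0],[0,0,0,0,0],[0,0,0,0,0],[0,0,0,0,0]]'
python3 -m inch '[[0,0,1.5,0,0],[0,0,1.5,0,0],[0,0,0,0,0]]'
python3 -m inch '[[0,0,1.5,0,0],[0,0,1.5,0,0],[0,0,0,0,0]]'
python3 -c "
from h import *
togo(.567,.222,.2055,44.2)"
```

```text
t: 6.03
tool_pos: [0.5684, 0.2239, 0.2294]
ee_rot: [0.0, 0.926, 0.376, 0.001]
wrist_force: [-0.9, -0.4, -5.1]
width: 0.72
grip_force: 40.0
t: 6.28
tool_pos: [0.568, 0.2237, 0.2258]
ee_rot: [0.0, 0.926, 0.376, 0.0]
wrist_force: [0.1, 0.2, -4.3]
width: 0.716
grip_force: 40.0
t: 6.53
tool_pos: [0.5681, 0.2238, 0.223]
ee_rot: [0.0, 0.926, 0.376, 0.0]
wrist_force: [-0.1, 0.2, -4.2]
width: 0.719
grip_force: 40.0
t 6.53 pos [0.5681 0.2238 0.223 ] yaw 44.22 togo mm [-2.1  0.5 17.5] F [-0.1  0.2 -4.2] M [-0.   -0.04  0.01] w 0.719 g 40.0 tilt 0.04
roll rad 0.0
```

```bash

for i in 1 2 3; do python3 -m inch '[[0,0,1,0,0],[0,0,0,0,0]]' | egrep 'tool_pos|wrist'; done
```

```text
tool_pos: [0.5683, 0.2239, 0.2229]
wrist_force: [-1.0, 0.5, 3.6]
tool_pos: [0.5685, 0.2241, 0.2228]
wrist_force: [-3.3, 0.2, 9.0]
tool_pos: [0.5686, 0.2242, 0.2228]
wrist_force: [-5.6, -0.4, 13.6]
```

Contact at TCP z 0.2229, foot about 17 mm proud: claws on claws. I'll ease the press and turn.

```bash

python3 -m inch '[[0,0,-1,0,0],[0,0,0,-0.07,0],[0,0,0,-0.07,0]]' | egrep 't:|tool_pos|wrist'
for i in 1 2 3 ; do python3 -m inch '[[0,0,0,-0.07,0],[0,0,0,-0.07,0],[0,0,0,0,0]]' | egrep 'tool_pos|wrist'; done
python3 -c "
from h import *
togo(.567,.222,.2055,44.2)"
```

```text
t: 7.28
tool_pos: [0.569, 0.224, 0.2229]
ee_rot: [0.0, 0.897, 0.442, 0.002]
wrist_force: [-1.1, -0.2, 6.6]
tool_pos: [0.5693, 0.224, 0.2229]
wrist_force: [-0.9, -0.9, 6.0]
tool_pos: [0.5694, 0.224, 0.2229]
wrist_force: [0.2, -0.2, 6.0]
tool_pos: [0.5695, 0.224, 0.2228]
wrist_force: [-0.1, 0.7, 4.8]
t 8.03 pos [0.5695 0.224  0.2228] yaw 76.52 togo mm [-2.6 -2.  17.3] F [-0.1  0.7  4.8] M [0.17 0.02 0.12] w 0.716 g 40.0 tilt 0.26
roll rad 0.564
```

```bash

python3 -m inch '[[0,0,0,-0.07,0],[0,0,0,-0.07,0],[0,0,0,0,0]]' | egrep 'tool_pos|wrist'
python3 -m inch '[[0,0,0,-0.07,0],[0,0,0,-0.07,0],[0,0,0,0,0]]' | egrep 'tool_pos|wrist'
python3 -m inch '[[0,0,0,-0.07,0],[0,0,0,-0.07,0],[0,0,0,0,0]]' | egrep 'tool_pos|wrist'
python3 -c "
from h import *
togo(.567,.222,.2055,44.2)"
```

```text
tool_pos: [0.5694, 0.2241, 0.2226]
wrist_force: [1.0, 1.0, 7.1]
tool_pos: [0.5689, 0.224, 0.2214]
wrist_force: [-0.1, -0.4, -4.5]
tool_pos: [0.5667, 0.2234, 0.2189]
wrist_force: [-0.5, 0.2, -5.0]
t 8.78 pos [0.5667 0.2234 0.2189] yaw 100.32 togo mm [-1.4  0.1 13.4] F [-0.5  0.2 -5. ] M [-0.03 -0.12 -0.04] w 0.712 g 40.0 tilt 0.23
roll rad 0.979
```

The drive took: it sank with the load off. I'll turn on in mesh (the seal slips) to the next quarter turn, yaw 134.2°.

```bash

python3 -m inch '[[0,0,0,-0.07,0],[0,0,0,-0.07,0],[0,0,0,-0.07,0],[0,0,0,-0.07,0],[0,0,0,0,0]]' | egrep 'tool_pos|wrist'
python3 -m inch '[[0,0,0,-0.07,0],[0,0,0,-0.07,0],[0,0,0,-0.07,0],[0,0,0,-0.07,0],[0,0,0,0,0],[0,0,0,0,0]]' | egrep 'tool_pos|wrist'
python3 - <<'E'
from h import *
from plant import env
togo(.567,.222,.2055,134.2)
c=env.get_calibration("side");im,d=env.get_image("side");np.savez("pics/side2.npz",im=im,d=d,K=c["camera_matrix"],T=c["pose"])
cv2.imwrite("pics/z5.png",np.clip(cv2.resize(im[220:300,245:325],(600,600),interpolation=2)[:,:,::-1]*3.,0,255).astype(np.uint8))
E
```

```text
tool_pos: [0.5678, 0.2234, 0.2194]
wrist_force: [2.3, 0.1, -7.9]
tool_pos: [0.5676, 0.2234, 0.2195]
wrist_force: [2.5, -0.9, -10.4]
t 9.7 pos [0.5676 0.2234 0.2195] yaw 132.13 togo mm [-0.7 -1.4 14. ] F [  2.5  -0.9 -10.4] M [-0.14 -0.93 -0.21] w 0.717 g 40.0 tilt 0.1
roll rad -0.036
```

View pics/z5.png

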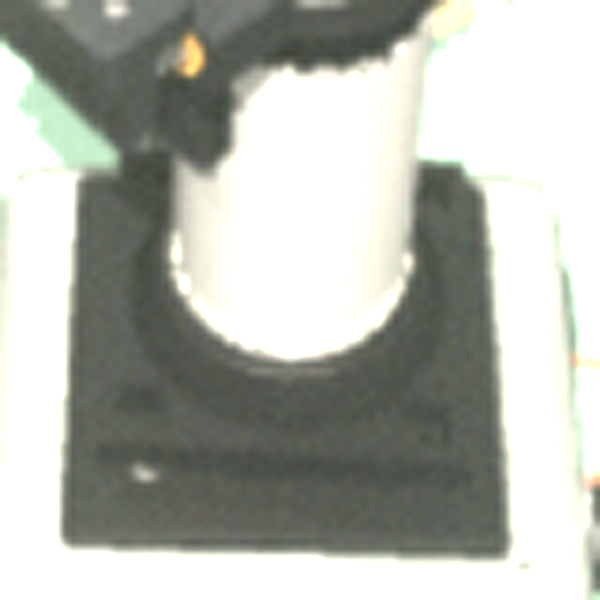

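The side view shows the foot low over the deck, centred left to right (edges 97 and 473 against deck 68 and 503). Its front edge still slopes about 1.3–2°, with the left peg peeping out at (146,470). It needs the last bit of turn.

```bash
python3 - <<'E'
from h import *
_,_,K,T=load("side2")
f=lambda l:np.array(l)/7.5+[245,220]-.43
p=plane(f([(98,448),(473,464)]),K,T,.1155);print("foot front top",p.round(4),p.mean(0))
q=plane(f([(65,543),(509,554)]),K,T,.09);print("deck front",q.round(4),q.mean(0))
for e in(p[0]-p[1],q[0]-q[1]):print(np.linalg.norm(e),np.degrees(np.arctan2(e[1],e[0])))
E
python3 -m inch '[[0,0,0,-0.04,0],[0,0,0,0,0],[0,0,1,0,0],[0,0,1,0,0],[0,0,0,0,0]]' | egrep 'tool_pos|wrist'
python3 -c "
from h import *
togo(.567,.222,.2055,134.2)"
```

```text
foot front top [[0.6181 0.2735 0.1155]
 [0.5187 0.2759 0.1155]] [0.5683792  0.27473056 0.1155    ]
deck front [[0.6269 0.2873 0.09  ]
 [0.5078 0.2876 0.09  ]] [0.56732612 0.28747476 0.09      ]
0.09941081468281439 -1.3822805268241514
0.1190978332017253 -0.12010927308583108
tool_pos: [0.5678, 0.2235, 0.2193]
wrist_force: [-0.3, -2.1, -4.4]
t 10.17 pos [0.5678 0.2235 0.2193] yaw 134.65 togo mm [-0.5 -1.6 13.8] F [-0.3 -2.1 -4.4] M [-0.72 -0.05 -0.15] w 0.72 g 40.0 tilt 0.04
roll rad 0.008
```

```bash

for i in 1 2 3; do python3 -m inch '[[0,0,1,0,0],[0,0,0,0,0]]' | egrep 'tool_pos|wrist'; done
python3 -c "
from h import *
togo(.567,.2235,.2055,134.2)"
```

```text
tool_pos: [0.568, 0.2236, 0.2188]
wrist_force: [-2.3, -3.3, 1.1]
tool_pos: [0.5682, 0.2237, 0.2177]
wrist_force: [-1.7, -2.8, 3.3]
tool_pos: [0.5681, 0.2237, 0.2162]
wrist_force: [-1.8, -4.0, 3.1]
t 10.67 pos [0.5681 0.2237 0.2162] yaw 134.74 togo mm [ 0.6 -0.9 10.7] F [-1.8 -4.   3.1] M [-1.02  0.43 -0.25] w 0.72 g 40.0 tilt 0.04
roll rad 0.009
```

Past the peg tips. Continuing down gently.

```bash

for i in 1 2 3 4; do python3 -m inch '[[0,0,1,0,0],[0,0,1,0,0],[0,0,0,0,0]]' | egrep 'tool_pos|wrist'; done
python3 -c "
from h import *
togo(.567,.2235,.2055,134.2)"
```

```text
tool_pos: [0.5681, 0.2237, 0.2139]
wrist_force: [-1.2, -3.9, 3.7]
tool_pos: [0.5681, 0.2237, 0.2117]
wrist_force: [-1.9, -4.0, 3.6]
tool_pos: [0.5681, 0.2237, 0.2097]
wrist_force: [-1.3, -3.6, 3.8]
tool_pos: [0.5681, 0.2237, 0.2077]
wrist_force: [-3.0, -3.7, 3.5]
t 11.67 pos [0.5681 0.2237 0.2077] yaw 134.74 togo mm [ 0.6 -0.9  2.2] F [-3.  -3.7  3.5] M [-1.11  0.31 -0.21] w 0.719 g 40.0 tilt 0.02
roll rad 0.009
```

```bash

for i in 1 2 3; do python3 -m inch '[[0,0,1,0,0],[0,0,0,0,0]]' | egrep 'tool_pos|wrist'; done
python3 -c "
from h import *
togo(.567,.2235,.2055,134.2)"
```

```text
tool_pos: [0.5681, 0.2237, 0.2067]
wrist_force: [-2.1, -4.3, 3.0]
tool_pos: [0.5683, 0.2235, 0.2062]
wrist_force: [-1.8, -5.0, 4.8]
tool_pos: [0.5685, 0.2234, 0.206]
wrist_force: [-3.6, -5.7, 10.2]
t 12.17 pos [0.5685 0.2234 0.206 ] yaw 134.74 togo mm [ 1.1 -0.9  0.5] F [-3.6 -5.7 10.2] M [-1.34  0.88 -0.24] w 0.717 g 40.0 tilt 0.08
roll rad 0.009
```

Seated: contact at TCP z 0.206, as predicted for foot at 0. Release and withdraw.

```bash

python3 -m inch '[[0,0,-1,0,0],[0,0,0,0,0.8],[0,0,0,0,0.85],[0,0,0,0,1],[0,0,0,0,1],[0,0,0,0,1],[0,0,0,0,1]]' | egrep 't:|tool_pos|wrist|wid|grip'
python3 -m inch '[[0,0,-8,0,1],[0,0,-15,0,1],[0,0,-25,0,1],[0,0,-30,0,1],[0,0,-30,0,1],[0,0,-20,0,1],[0,0,-10,0,1],[0,0,0,0,1]]'| egrep 't:|tool_pos|wrist|wid|grip'
python3 -m inch '[[0,20,0,0,1],[0,36,0,0,1],[0,36,0,0,1],[0,36,0,0,1],[0,20,0,0,1],[0,0,0,0,1],[0,0,0,0,1]]'| egrep 't:|tool_pos|wrist|wid|grip'
python3 - <<'E'
from h import *
from plant import env
for n in ("top","side"):
    c=env.get_calibration(n);im,d=env.get_image(n);np.savez(f"pics/{n}3.npz",im=im,d=d,K=c["camera_matrix"],T=c["pose"])
im,d,K,T=load("side3");P=cloud(d,K,T);Z=P[...,2]
m=np.zeros(Z.shape,bool);m[130:300,230:340]=1;m&=(Z>.2)&(Z<.27)&(P[...,1]>.17)&(P[...,1]<.28);print("top pts z",np.percentile(Z[m],[50,90,97]))
cv2.imwrite("pics/z6.png",np.clip(np.hstack([cv2.resize(im[190:310,235:335],(400,480),interpolation=2),cv2.resize(load("top3")[0][170:290,125:225],(400,480),interpolation=2)])[:,:,::-1]*2.5,0,255).astype(np.uint8))
E
```

```text
t: 12.75
tool_pos: [0.5679, 0.224, 0.2055]
ee_rot: [-0.0, 0.385, 0.923, 0.0]
wrist_force: [0.2, 0.4, -0.2]
width: 1.002
grip_force: 0.0
t: 13.42
tool_pos: [0.569, 0.2241, 0.3472]
ee_rot: [0.002, 0.385, 0.923, 0.002]
wrist_force: [0.6, -0.0, 0.2]
width: 1.002
grip_force: 0.0
t: 14.0
tool_pos: [0.6726, 0.3283, 0.3399]
ee_rot: [-0.002, 0.384, 0.923, -0.002]
wrist_force: [0.2, -0.1, -0.6]
width: 0.998
grip_force: 0.0
top pts z [0.25321809 0.25584018 0.25670543]
```

View pics/z6.png

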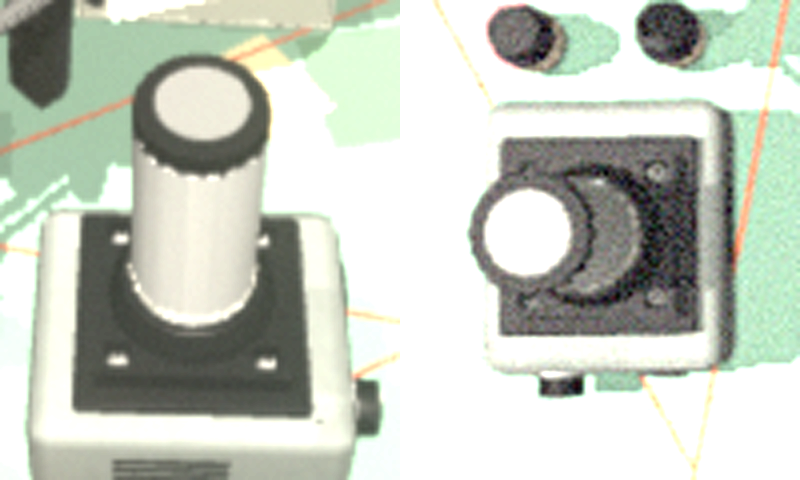

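The view shows the jar upright on the deck, with pegs in the sockets at (120,238), (263,240), (118,360) and (267,362). The lid top is at 0.2535 m against 0.254 expected, so it is fully down, and the ink bottles are undisturbed.

```bash
python3 -c "
from plant import env
print(env.close_job())"
```

```text
the job is handed in; nothing more can be done
None
```

The jar is seated on the drive base and I've handed the job in: the drive meshed, the foot is flat on the deck over all four pegs, and the jar stands by itself with the gripper clear, at about 14 s of the 48 s allowed.

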